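# Tip the crushed can out of its bench skip

### The job

Two steel tipping skips stand on the garage bench, each over the back of its own black tray, and one of them has the crushed drinks can in it. Push that skip over by its handle bar, past its balance point, so that the can drops into the tray in front of it, then ease the skip gently back upright onto its rest, without letting it slam. Leave the other skip (the one with the small glass jar) as it is.

Things in the scene. Friction and masses are not known exactly. Their poses are not given: they have to be found in the camera images.
- stand: The can's station: fixed grey steel stand with the tipping steel skip, and a black tray fixed in front. Origin on the bench under the middle of the hinge; z up, x = the way the skip tips (away from the robot, yaw up to 0.25 rad), y along the hinge, which is 120 mm up. Tray x 25 to 205, y -75 to 75 mm, walls 35 mm tall. Side cheeks 136 mm wide overall, 132 tall. Stands left or right of the robot.
- skip (a joint): Hinge of the can's skip: q = 0 upright on its rest, 1.75 rad fully tipped to stand +x. Round handle bar, 12 mm thick, 100 mm free along y, middle at stand x = 150 sin(q-0.873), z = 120 + 150 cos(q-0.873) mm; 41 mm above the tub's back wall. 0.7 kg: falls back below q = about 0.9, forward above, so hold the bar from both sides coming back. 3 N moves it. Return under 2 rad/s below 0.6 rad.
- can: Crushed aluminium drinks can, a round puck 68 mm across and 31 mm tall, 16 g, loose, lying in the skip at the start. Origin at its middle, z along its axis. When the skip is fully tipped it slides out over the sloping front lip into the tray within a second.
- spare_skip (a joint): Hinge of the other skip, the same make on its own stand and tray on the robot's other side; it holds an open green glass jar 48 mm across and 60 mm tall. 0 = upright on its rest, grows as it tips. To be left alone.
Not all that is in view belongs to the job. What is shaped like the can but blue or pink is not meant.

How it is judged:
By the outcome, as a careful person would: the job done as asked, in the order asked, and still so for the second after the job is handed in, with the robot touching nothing.
It also fails if it takes over 48 s, if anything falls off the work surface, if the arm or the gripper's body presses on something with over 40 N, if the wrist force passes 120 N, or if a joint passes its speed limit or range.

### The arm

A 6-joint arm with a two-finger parallel gripper is mounted at the origin on the work surface. World frame = base frame: x ahead of the robot, y to its left, z up, the work surface at z = 0. Lengths are in mm, angles in rad, forces in N, time in s.
With the tool pointing down it reaches from about 275 to 750 mm from the base axis. Payload 10.2 kg.
Tool frame: the origin (TCP) lies between the finger pads; the fingertips stand r.tip_extent ahead of it and the grasp point (between the pads) lies 2 mm behind it (r.tip_extent is the distance from the TCP to the fingertips, in mm); x points along the fingers, z is the direction in which the jaws open and shut, and the axes are right-handed (so a half turn about x gives the same grasp; the last joint's range is limited). The gripper opens to 88 mm and grips with 3 to 60 N. Pads are 18 mm wide; open, the fingers measure 123 mm over their backs; the gripper's body (75 mm by 187 mm) begins 45 mm behind the grasp point.
Start: joints at [-1.354, 0.313, 1.498, -0, 1.331, -0.223], TCP at [223.512, -475.051, 255.72] pointing down, gripper open.
Joint ranges: [-2.94, 2.94], [-0.97, 2.17], [0.19, 2.56], [-1.23, 4.37], [0.02, 3.11], [-2.88, 2.88]. Speed limits (rad/s): [2.39, 2.39, 3.01, 3.14, 3.14, 3.14].

### API

Orientations are given as a rotation vector (axis times angle).
In Python, from bench import r gives the robot as it stands.
- The arm moves only by the shell command python3 -m inch 'ROWS'. ROWS is JSON, a list of rows, each an object of numbers: "ax", "ay", "az": the turn, a rotation vector about the tool's x, y, z in rad; "x", "y", "z": the shift along the tool's x, y, z in cm; "jaw": the opening, from 0 (shut) to 1 (fully open). In form: [{"ax": .., "ay": .., "az": .., "x": .., "y": .., "z": .., "jaw": ..}, ...]. A call has 1 to 10 rows; each row shifts and turns the commanded pose from where the row before left it, along the tool's axes as they then stand; what a row does not reach is not made up. A row lasts 1/12 s, in which the tool goes at most 41.7 mm and 7.16 degrees, less where a joint would pass 70% of its speed; a pose out of reach is approached as far as the arm can. A call with a gripper value outside its range is refused whole. The fingers move at their own pace and stop on an object; the grip force is fixed at half the most. Time passes only in rows, so rows that do not move let the fingers close. It gives the time, the measured TCP pose, the force and the opening at its end, in the units of the state.
- r.observe(): the state, without advancing time (a new reading comes with each control period).
- r.grab_frame(name): name is "scene" or "top" or "wrist"; returns a dict with "pixels" (420x560x3 uint8, red, green, blue), "intrinsics" (3x3 intrinsics, pixels), "D" ([k1, k2, p1, p2, k3] as OpenCV has them; the pictures are not rectified), "eye" and "attitude" of the camera in the world. Camera axes: x right, y down, z forward; pixel columns grow to the right and rows downward; lengths in mm; the calibration is good to about 2 mm. A picture is of the moment at which its call begins. There is no depth.
- r.finish_job(): hands the job in, once; it reports no verdict.
The state is a dict: "clock": time; "joint_pos": joint angles; "joint_vel": joint speeds; "joint_efforts": joint torques, N m; "ee_pos": TCP position; "ee_rot": TCP orientation; "wrist_force": force on the tool from outside, world axes, zero at the start; "ft_torque": the same for the moment, N m; "width": finger opening in mm.
Only numpy, scipy, OpenCV 4.12 (cv2) and the standard library are available. Lean on these libraries where they do the work, as an engineer would, in place of code of your own. Each camera call takes 0.05 s, during which the arm holds its last target. There are 200 camera calls.

## Working session

There is one attempt and no reset: what is moved stays moved. The work goes in short steps, Python scripts to look and compute and a shell command to move; the robot and the scene stay as the last step left them, time stands still between calls to the robot, and variables do not carry over. Pictures are saved under pics/ and viewed, about 8 in all and at most 12, crops included, and the job is handed in when it is done.

```bash
ls; mkdir -p pics; python3 - <<'E'
from bench import r
import cv2,pickle
F={}
for n in("scene","top"):
    f=r.grab_frame(n);F[n]=f;cv2.imwrite(f"pics/{n}0.png",f["pixels"][:,:,::-1]);print(n,f["intrinsics"],f["D"],f["eye"],f["attitude"])
pickle.dump(F,open("f0.pkl","wb"))
print(r.observe(),r.tip_extent)
E
```

```text
pics
scene [[419.02485636   0.         284.25832644]
 [  0.         419.02485636 207.7571071 ]
 [  0.           0.           1.        ]] [-0.12733452  0.          0.          0.          0.        ] [1285.17079623 -115.35361233  595.94889032] [-1.76235448 -1.37538539  0.76001232]
top [[430.20895592   0.         269.63632039]
 [  0.         430.20895592 206.50345787]
 [  0.           0.           1.        ]] [-0.03873018  0.          0.          0.          0.        ] [ 445.30004429   56.16217179 1189.05467971] [-2.18883315  2.16517564 -0.04538979]
{'clock': 0.1, 'joint_pos': array([-1.35442685e+00,  3.13401051e-01,  1.49828341e+00, -1.85018582e-05,
        1.33103544e+00, -2.23399925e-01]), 'joint_vel': array([ 0.00059316, -0.000924  , -0.00232612, -0.00183219,  0.00222895,
       -0.00058143]), 'joint_efforts': array([ 1.96420144e-03, -4.02814150e+01, -2.52644420e+01,  6.95214467e-02,
        3.42487532e-02, -5.54300959e-05]), 'ee_pos': array([ 223.45354271, -474.86973893,  255.24396296]), 'ee_rot': array([ 0.88020879,  1.38655609, -0.87891662]), 'wrist_force': array([-0.45739683, -0.26368926,  0.50006188]), 'ft_torque': array([ 0.0521897 , -0.02737266,  0.02717148]), 'width': 88.1278055253352} 17.0
```

View pics/scene0.png

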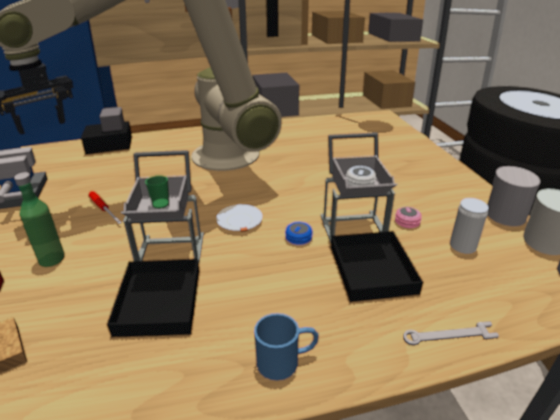

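View pics/top0.png

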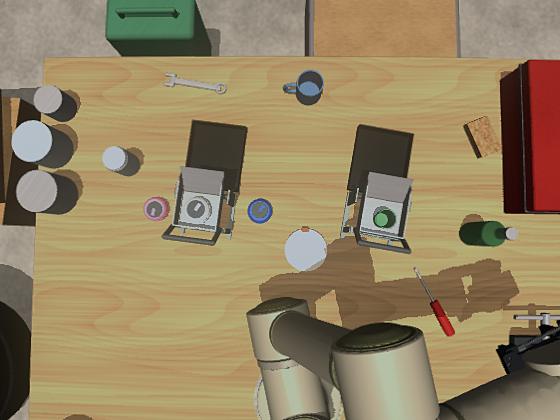

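The can (grey puck) is in the left-hand skip: top image about (199,208), scene image about (361,175). Its bar runs from (165,237) to (218,243) in the top image. The jar is in the right-hand skip. I'll crop closer to measure.

```bash
python3 - <<'E'
import cv2,pickle
F=pickle.load(open("f0.pkl","rb"))
im=F["top"]["pixels"][110:250,150:260,::-1]
a=cv2.resize(im,None,fx=4,fy=4,interpolation=cv2.INTER_CUBIC)
im=F["scene"]["pixels"][125:265,310:400,::-1]
b=cv2.resize(im,None,fx=4,fy=4,interpolation=cv2.INTER_CUBIC)
cv2.imwrite("pics/crop1.png",cv2.hconcat([a,b]))
E
```

```text
(no output)
```

View pics/crop1.png

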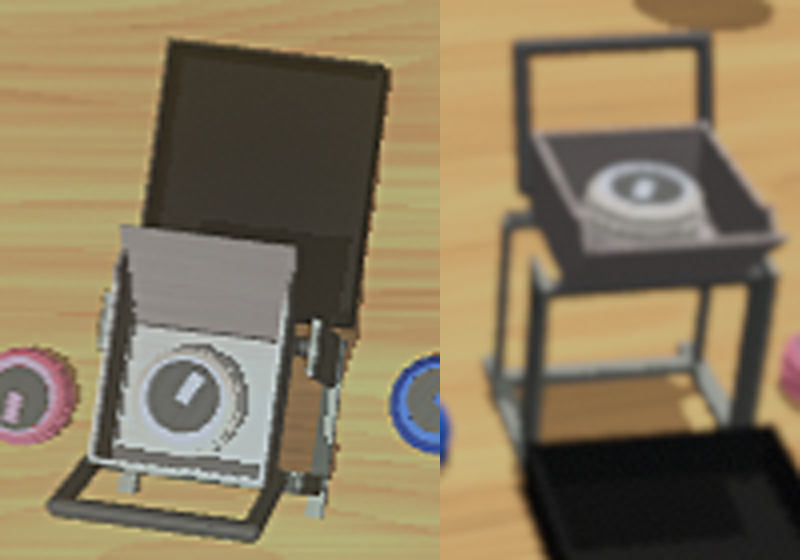

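```bash
cat > h.py <<'E'
import numpy as np,cv2
from scipy.spatial.transform import Rotation as R
def proj(f,P):
    Rc=R.from_rotvec(f["attitude"]).as_matrix()
    t=-Rc.T@np.array(f["eye"])
    return cv2.projectPoints(np.array(P,float),cv2.Rodrigues(Rc.T)[0],t,np.array(f["intrinsics"]),np.array(f["D"]))[0][:,0]
E
python3 - <<'E'
from h import *
import pickle
from scipy.optimize import least_squares
F=pickle.load(open("f0.pkl","rb"))
def W(p,P):
    c,s=np.cos(p[2]),np.sin(p[2]);P=np.array(P,float)
    return P@np.array([[c,s,0],[-s,c,0],[0,0,1]])+[p[0],p[1],0]
bx,bz=-150*np.sin(.873),120+150*np.cos(.873)
def res(p):
    b=W(p,[[bx,p[3],bz],[bx,-p[3],bz]])
    t=W(p,[[205,75,35],[205,-75,35]])
    return np.r_[proj(F["top"],np.r_[b,t])-[[163.7,236.7],[214.5,243.3],[192.5,120.5],[247,126.5]],
      proj(F["scene"],b[::-1])[::-1]*1-np.array([[376.5,134.7],[329.5,135.5]])].ravel()
s=least_squares(res,[500,200,0,56]);print(s.x,np.round(s.fun,1))
print(W(s.x,[[bx,0,bz]]))
E
```

```text
[ 5.44254953e+02  2.48799233e+02 -1.25293528e-01  5.79104997e+01] [-0.5 -0.1 -1.2  0.4  0.2 -0.9 -0.3  0.1 -0.7 -0.1 -1.2  1. ]
[[430.21696031 263.16269578 216.37959932]]
```

```bash
cat >> h.py <<'E'
C=np.array([544.3,248.8,120.]);YAW=-.125
def st(o=None):
    from bench import r
    o=o or r.observe();M=R.from_rotvec(o["ee_rot"]).as_matrix();p=np.array(o["ee_pos"])
    c,s=np.cos(YAW),np.sin(YAW);S=np.array([[c,-s,0],[s,c,0],[0,0,1]])
    print("t",o["clock"],"tcp",p.round(1),"stand",(S.T@(p-[C[0],C[1],0])).round(1),"F",(S.T@np.array(o["wrist_force"])).round(1),"w",round(o["width"],1))
    return o,M,p,S
E
python3 - <<'E'
from h import *
o,M,p,S=st();print(M.round(3),o["joint_pos"])
for sg in(1,-1):
    T=np.c_[[0,0,-1],sg*S[:,1],sg*S[:,0]]
    rv=R.from_matrix(M.T@T).as_rotvec();print(sg,rv)
    q=S@[-115,0,0]+[C[0],C[1],350]
    print("before turn, cm in tool axes",M.T@(q-p)/10,"after",T.T@(q-p)/10)
E
```

```text
t 0.1 tcp [ 223.5 -474.9  255.2] stand [-228.1 -758.   255.2] F [-0.4 -0.3  0.5] w 88.1
[[-0.     0.905  0.426]
 [ 0.001  0.426 -0.905]
 [-1.     0.    -0.001]] [-1.35442685e+00  3.13401051e-01  1.49828341e+00 -1.85018582e-05
  1.33103544e+00 -2.23399925e-01]
1 [-1.00602241e+00 -8.91751331e-04 -7.67219660e-04]
before turn, cm in tool axes [ -9.399997    50.12889684 -57.98705669] after [-9.4756037  75.80248733 11.31197747]
-1 [ 2.13556987e+00 -8.96110075e-04  1.04156266e-03]
before turn, cm in tool axes [ -9.399997    50.12889684 -57.98705669] after [ -9.4756037  -75.80248733 -11.31197747]
```

```bash
python3 -m inch '[{"ax":-0.112,"x":-1.05,"jaw":0.5},{"ax":-0.112,"x":-1.05,"jaw":0.5},{"ax":-0.112,"x":-1.05,"jaw":0.5},{"ax":-0.112,"x":-1.05,"jaw":0.5},{"ax":-0.112,"x":-1.05,"jaw":0.5},{"ax":-0.112,"x":-1.05,"jaw":0.5},{"ax":-0.112,"x":-1.05,"jaw":0.5},{"ax":-0.112,"x":-1.05,"jaw":0.5},{"ax":-0.11,"x":-1.05,"jaw":0.5}]' && python3 -m inch '[{"y":3.8,"z":0.56,"jaw":0.5},{"y":3.8,"z":0.56,"jaw":0.5},{"y":3.8,"z":0.56,"jaw":0.5},{"y":3.8,"z":0.56,"jaw":0.5},{"y":3.8,"z":0.56,"jaw":0.5},{"y":3.8,"z":0.56,"jaw":0.5},{"y":3.8,"z":0.56,"jaw":0.5},{"y":3.8,"z":0.56,"jaw":0.5},{"y":3.8,"z":0.56,"jaw":0.5},{"y":3.8,"z":0.56,"jaw":0.5}]' && python3 -m inch '[{"y":3.8,"z":0.56,"jaw":0.5},{"y":3.8,"z":0.56,"jaw":0.5},{"y":3.8,"z":0.56,"jaw":0.5},{"y":3.8,"z":0.56,"jaw":0.5},{"y":3.8,"z":0.56,"jaw":0.5},{"y":3.8,"z":0.56,"jaw":0.5},{"y":3.8,"z":0.56,"jaw":0.5},{"y":3.8,"z":0.56,"jaw":0.5},{"y":3.8,"z":0.56,"jaw":0.5},{"jaw":0.5}]'; python3 -c "
from h import *
o,M,p,S=st();print((S.T@M).round(3),o['joint_pos'])
f=__import__('bench').r.grab_frame('wrist')
import cv2,pickle;cv2.imwrite('pics/w1.png',f['pixels'][:,:,::-1]);pickle.dump(f,open('w1.pkl','wb'))
b=[C+S@[-114.9,y,96.4] for y in(-50,0,50)];print(proj(f,b))
"
```

```text
t 0.1 tcp [ 223.5 -474.9  255.2] stand [-228.1 -758.   255.2] F [-0.4 -0.3  0.5] w 88.1
[[-0.     0.845  0.535]
 [ 0.001  0.535 -0.845]
 [-1.     0.    -0.001]] [-1.35442685e+00  3.13401051e-01  1.49828341e+00 -1.85018582e-05
  1.33103544e+00 -2.23399925e-01]
[[10591.53369462  8531.83986292]
 [22750.53493238 18020.93356003]
 [50950.92297186 39741.36075809]]$[0]: bad value
```

View pics/w1.png

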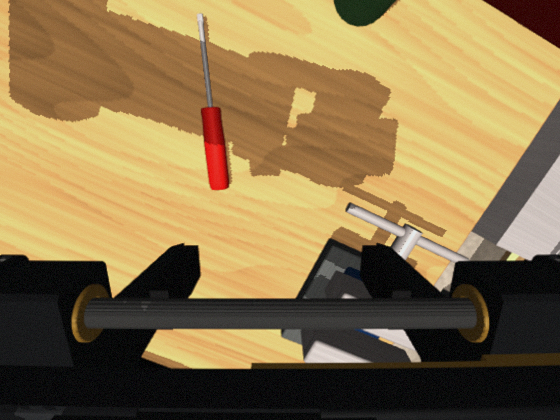

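The arm hasn't moved: the row was refused, so all the keys are probably required. The wrist picture shows only the bench under the start pose. I'll try again with full rows.

```bash
python3 -m inch '[{"ax":-0.112,"ay":0,"az":0,"x":-1.05,"y":0,"z":0,"jaw":0.5},{"ax":-0.112,"ay":0,"az":0,"x":-1.05,"y":0,"z":0,"jaw":0.5},{"ax":-0.112,"ay":0,"az":0,"x":-1.05,"y":0,"z":0,"jaw":0.5},{"ax":-0.112,"ay":0,"az":0,"x":-1.05,"y":0,"z":0,"jaw":0.5},{"ax":-0.112,"ay":0,"az":0,"x":-1.05,"y":0,"z":0,"jaw":0.5},{"ax":-0.112,"ay":0,"az":0,"x":-1.05,"y":0,"z":0,"jaw":0.5},{"ax":-0.112,"ay":0,"az":0,"x":-1.05,"y":0,"z":0,"jaw":0.5},{"ax":-0.112,"ay":0,"az":0,"x":-1.05,"y":0,"z":0,"jaw":0.5},{"ax":-0.11,"ay":0,"az":0,"x":-1.05,"y":0,"z":0,"jaw":0.5}]'; python3 -c "
from h import *
o,M,p,S=st();print((S.T@M).round(3),o['joint_pos'])"
```

```text
clock: 0.9
ee_pos: [223.5, -474.9, 350.5]
ee_rot: [0.094, 1.569, -0.093]
wrist_force: [0.0, 0.6, 0.6]
width: 44.0
t 0.9 tcp [ 223.5 -474.9  350.5] stand [-228.1 -758.1  350.5] F [-0.   0.6  0.6] w 44.0
[[-0.    -0.006  1.   ]
 [ 0.001  1.     0.006]
 [-1.     0.001 -0.   ]] [-1.35440330e+00  2.65033576e-01  1.31712117e+00  1.23502294e-05
  1.56005225e+00 -1.23494687e+00]
```

```bash
python3 -m inch '[{"ax":0,"ay":0,"az":0,"x":0,"y":3.8,"z":0.56,"jaw":0.5},{"ax":0,"ay":0,"az":0,"x":0,"y":3.8,"z":0.56,"jaw":0.5},{"ax":0,"ay":0,"az":0,"x":0,"y":3.8,"z":0.56,"jaw":0.5},{"ax":0,"ay":0,"az":0,"x":0,"y":3.8,"z":0.56,"jaw":0.5},{"ax":0,"ay":0,"az":0,"x":0,"y":3.8,"z":0.56,"jaw":0.5},{"ax":0,"ay":0,"az":0,"x":0,"y":3.8,"z":0.56,"jaw":0.5},{"ax":0,"ay":0,"az":0,"x":0,"y":3.8,"z":0.56,"jaw":0.5},{"ax":0,"ay":0,"az":0,"x":0,"y":3.8,"z":0.56,"jaw":0.5},{"ax":0,"ay":0,"az":0,"x":0,"y":3.8,"z":0.56,"jaw":0.5},{"ax":0,"ay":0,"az":0,"x":0,"y":3.8,"z":0.56,"jaw":0.5}]' && python3 -m inch '[{"ax":0,"ay":0,"az":0,"x":0,"y":3.8,"z":0.56,"jaw":0.5},{"ax":0,"ay":0,"az":0,"x":0,"y":3.8,"z":0.56,"jaw":0.5},{"ax":0,"ay":0,"az":0,"x":0,"y":3.8,"z":0.56,"jaw":0.5},{"ax":0,"ay":0,"az":0,"x":0,"y":3.8,"z":0.56,"jaw":0.5},{"ax":0,"ay":0,"az":0,"x":0,"y":3.8,"z":0.56,"jaw":0.5},{"ax":0,"ay":0,"az":0,"x":0,"y":3.8,"z":0.56,"jaw":0.5},{"ax":0,"ay":0,"az":0,"x":0,"y":3.8,"z":0.56,"jaw":0.5},{"ax":0,"ay":0,"az":0,"x":0,"y":3.8,"z":0.56,"jaw":0.5},{"ax":0,"ay":0,"az":0,"x":0,"y":3.8,"z":0.56,"jaw":0.5},{"ax":0,"ay":0,"az":0,"x":0,"y":0,"z":0,"jaw":0.5}]'; python3 -c "
from h import *
o,M,p,S=st();print((S.T@M).round(3),o['joint_pos'])
f=__import__('bench').r.grab_frame('wrist')
import cv2,pickle;cv2.imwrite('pics/w2.png',f['pixels'][:,:,::-1]);pickle.dump(f,open('w2.pkl','wb'))
b=[C+S@[-114.9,y,96.4] for y in(-50,0,50)];print(proj(f,b))
"
```

```text
clock: 1.73
ee_pos: [326.3, -103.2, 350.2]
ee_rot: [0.099, 1.568, -0.099]
wrist_force: [0.5, 0.7, -0.4]
width: 44.0
clock: 2.57
ee_pos: [419.3, 232.6, 349.1]
ee_rot: [0.095, 1.571, -0.094]
wrist_force: [-0.2, -0.7, 0.5]
width: 43.9
t 2.5667 tcp [419.3 232.6 349.1] stand [-122.   -31.6  349.1] F [-0.1 -0.7  0.5] w 43.9
[[-0.002 -0.005  1.   ]
 [ 0.001  1.     0.005]
 [-1.     0.001 -0.002]] [2.60841295e-01 1.59758299e-01 1.45053266e+00 1.31582047e-03
 1.53275828e+00 3.81012651e-01]
[[287.53153541 222.82266777]
 [288.16940799 170.03773452]
 [288.86117913 111.61371858]]
```

View pics/w2.png

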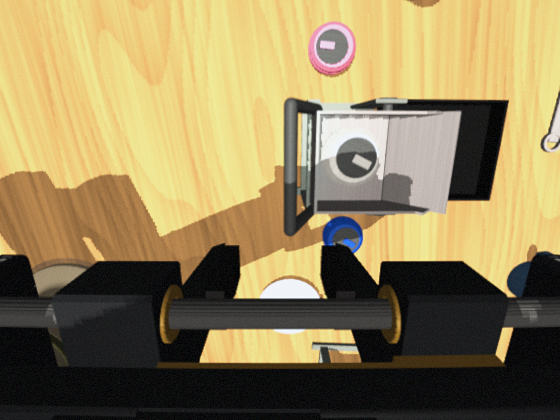

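The wrist view shows the bar at about column 291, rows 100–232. The prediction was column 288, so the bar is about 2.5 mm further in stand x. Next I centre over it and go down around it.

```bash
python3 -m inch '[{"ax":0,"ay":0,"az":0,"x":0,"y":1.7,"z":0.5,"jaw":0.5},{"ax":0,"ay":0,"az":0,"x":0,"y":1.7,"z":0.45,"jaw":0.5},{"ax":0,"ay":0,"az":0,"x":2,"y":0,"z":0,"jaw":0.5},{"ax":0,"ay":0,"az":0,"x":2.5,"y":0,"z":0,"jaw":0.5},{"ax":0,"ay":0,"az":0,"x":2.5,"y":0,"z":0,"jaw":0.5},{"ax":0,"ay":0,"az":0,"x":2.5,"y":0,"z":0,"jaw":0.5},{"ax":0,"ay":0,"az":0,"x":2.5,"y":0,"z":0,"jaw":0.5},{"ax":0,"ay":0,"az":0,"x":1.6,"y":0,"z":0,"jaw":0.5},{"ax":0,"ay":0,"az":0,"x":0,"y":0,"z":0,"jaw":0.3},{"ax":0,"ay":0,"az":0,"x":0,"y":0,"z":0,"jaw":0.3}]'; python3 -c "
from h import *
o,M,p,S=st();print((S.T@M).round(3))
f=__import__('bench').r.grab_frame('wrist')
import cv2;cv2.imwrite('pics/w3.png',f['pixels'][:,:,::-1])
"
```

```text
clock: 3.45
ee_pos: [432.8, 259.8, 214.5]
ee_rot: [0.099, 1.569, -0.099]
wrist_force: [0.0, -0.9, 0.6]
width: 32.8
t 3.45 tcp [432.8 259.8 214.5] stand [-112.    -3.   214.5] F [ 0.1 -0.9  0.6] w 32.8
[[-0.001  0.001  1.   ]
 [-0.     1.    -0.001]
 [-1.    -0.    -0.001]]
```

View pics/w3.png

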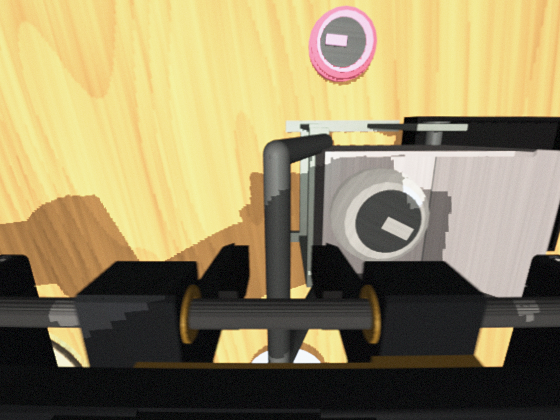

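The bar sits centred between the fingers, at about column 280. Next I work out the arc increments.

```bash
python3 -c "
import numpy as np
q=np.linspace(0,1.74,31)
print('x cm',np.diff(-15*np.cos(q-.873)).round(2));print('z cm',np.diff(15*np.sin(q-.873)).round(2))"
```

```text
x cm [-0.65 -0.62 -0.58 -0.54 -0.5  -0.46 -0.41 -0.37 -0.32 -0.28 -0.23 -0.18
 -0.13 -0.08 -0.03  0.02  0.07  0.12  0.17  0.22  0.27  0.32  0.36  0.41
  0.45  0.5   0.54  0.57  0.61  0.65]
z cm [0.58 0.61 0.65 0.68 0.71 0.74 0.77 0.79 0.81 0.83 0.84 0.85 0.86 0.87
 0.87 0.87 0.87 0.86 0.85 0.84 0.83 0.81 0.79 0.77 0.74 0.71 0.69 0.65
 0.62 0.58]
```

```bash
python3 -m inch '[{"ax":0,"ay":0,"az":0,"x":0,"y":0,"z":0,"jaw":0.22},{"ax":0,"ay":0,"az":0,"x":-0.65,"y":0,"z":0.58,"jaw":0.22},{"ax":0,"ay":0,"az":0,"x":-0.62,"y":0,"z":0.61,"jaw":0.22},{"ax":0,"ay":0,"az":0,"x":-0.58,"y":0,"z":0.65,"jaw":0.22},{"ax":0,"ay":0,"az":0,"x":-0.54,"y":0,"z":0.68,"jaw":0.22},{"ax":0,"ay":0,"az":0,"x":-0.5,"y":0,"z":0.71,"jaw":0.22},{"ax":0,"ay":0,"az":0,"x":-0.46,"y":0,"z":0.74,"jaw":0.22},{"ax":0,"ay":0,"az":0,"x":-0.41,"y":0,"z":0.77,"jaw":0.22},{"ax":0,"ay":0,"az":0,"x":-0.37,"y":0,"z":0.79,"jaw":0.22},{"ax":0,"ay":0,"az":0,"x":-0.32,"y":0,"z":0.81,"jaw":0.22}]'; python3 -c "
from h import *
o,M,p,S=st();f=__import__('bench').r.grab_frame('scene')
import cv2;cv2.imwrite('pics/s4.png',cv2.resize(f['pixels'][60:300,240:460,::-1],None,fx=2,fy=2))
"
```

```text
clock: 4.33
ee_pos: [496.3, 252.8, 260.6]
ee_rot: [0.099, 1.567, -0.097]
wrist_force: [-2.9, 0.8, 1.6]
width: 19.5
t 4.3333 tcp [496.3 252.8 260.6] stand [-48.1  -2.1 260.6] F [-3.   0.5  1.6] w 19.5
```

View pics/s4.png

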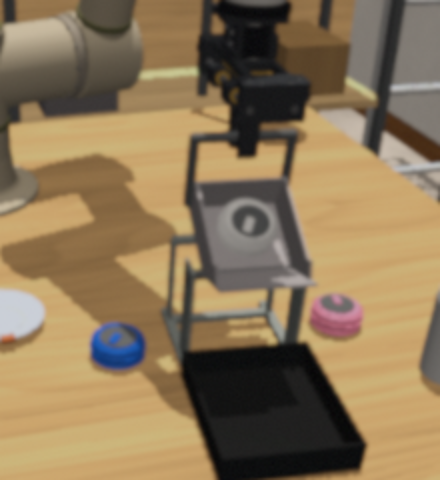

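The skip is tipping with the bar between the fingers (crop about 245,135), the can is still in the tub, and the force is 3 N. I continue to full tip.

```bash
python3 -m inch '[{"ax":0,"ay":0,"az":0,"x":-0.28,"y":0,"z":0.83,"jaw":0.22},{"ax":0,"ay":0,"az":0,"x":-0.23,"y":0,"z":0.84,"jaw":0.22},{"ax":0,"ay":0,"az":0,"x":-0.18,"y":0,"z":0.85,"jaw":0.22},{"ax":0,"ay":0,"az":0,"x":-0.13,"y":0,"z":0.86,"jaw":0.22},{"ax":0,"ay":0,"az":0,"x":-0.08,"y":0,"z":0.87,"jaw":0.22},{"ax":0,"ay":0,"az":0,"x":-0.03,"y":0,"z":0.87,"jaw":0.22},{"ax":0,"ay":0,"az":0,"x":0.02,"y":0,"z":0.87,"jaw":0.22},{"ax":0,"ay":0,"az":0,"x":0.07,"y":0,"z":0.87,"jaw":0.22},{"ax":0,"ay":0,"az":0,"x":0.12,"y":0,"z":0.86,"jaw":0.22},{"ax":0,"ay":0,"az":0,"x":0.17,"y":0,"z":0.85,"jaw":0.22}]'; python3 -c "
from h import *
st()"
python3 -m inch '[{"ax":0,"ay":0,"az":0,"x":0.22,"y":0,"z":0.84,"jaw":0.22},{"ax":0,"ay":0,"az":0,"x":0.27,"y":0,"z":0.83,"jaw":0.22},{"ax":0,"ay":0,"az":0,"x":0.32,"y":0,"z":0.81,"jaw":0.22},{"ax":0,"ay":0,"az":0,"x":0.36,"y":0,"z":0.79,"jaw":0.22},{"ax":0,"ay":0,"az":0,"x":0.41,"y":0,"z":0.77,"jaw":0.22},{"ax":0,"ay":0,"az":0,"x":0.45,"y":0,"z":0.74,"jaw":0.22}]'; python3 -c "
from h import *
st()"
```

```text
clock: 5.22
ee_pos: [581.4, 241.9, 265.2]
ee_rot: [0.098, 1.567, -0.098]
wrist_force: [-0.2, -0.4, 0.6]
width: 19.6
t 5.2167 tcp [581.4 241.9 265.2] stand [ 37.7  -2.3 265.2] F [-0.2 -0.4  0.6] w 19.6
clock: 5.72
ee_pos: [628.9, 235.9, 243.4]
ee_rot: [0.098, 1.569, -0.098]
wrist_force: [1.0, -0.7, -0.5]
width: 19.5
t 5.7167 tcp [628.9 235.9 243.4] stand [ 85.6  -2.3 243.4] F [ 1.1 -0.5 -0.5] w 19.5
```

```bash
python3 -m inch '[{"ax":0,"ay":0,"az":0,"x":0.5,"y":0,"z":0.71,"jaw":0.22},{"ax":0,"ay":0,"az":0,"x":0.54,"y":0,"z":0.69,"jaw":0.22},{"ax":0,"ay":0,"az":0,"x":0.57,"y":0,"z":0.65,"jaw":0.22},{"ax":0,"ay":0,"az":0,"x":0.61,"y":0,"z":0.62,"jaw":0.22},{"ax":0,"ay":0,"az":0,"x":0.5,"y":0,"z":0.58,"jaw":0.22},{"ax":0,"ay":0,"az":0,"x":0,"y":0,"z":0,"jaw":0.22},{"ax":0,"ay":0,"az":0,"x":0,"y":0,"z":0,"jaw":0.22},{"ax":0,"ay":0,"az":0,"x":0,"y":0,"z":0,"jaw":0.22},{"ax":0,"ay":0,"az":0,"x":0,"y":0,"z":0,"jaw":0.22},{"ax":0,"ay":0,"az":0,"x":0,"y":0,"z":0,"jaw":0.22}]'; python3 -m inch '[{"ax":0,"ay":0,"az":0,"x":0,"y":0,"z":0,"jaw":0.22},{"ax":0,"ay":0,"az":0,"x":0,"y":0,"z":0,"jaw":0.22},{"ax":0,"ay":0,"az":0,"x":0,"y":0,"z":0,"jaw":0.22},{"ax":0,"ay":0,"az":0,"x":0,"y":0,"z":0,"jaw":0.22},{"ax":0,"ay":0,"az":0,"x":0,"y":0,"z":0,"jaw":0.22},{"ax":0,"ay":0,"az":0,"x":0,"y":0,"z":0,"jaw":0.22},{"ax":0,"ay":0,"az":0,"x":0,"y":0,"z":0,"jaw":0.22},{"ax":0,"ay":0,"az":0,"x":0,"y":0,"z":0,"jaw":0.22}]'; python3 -c "
from h import *
o,M,p,S=st();f=__import__('bench').r.grab_frame('scene')
import cv2;cv2.imwrite('pics/s5.png',cv2.resize(f['pixels'][60:320,240:460,::-1],None,fx=2.3,fy=2.3))
"
```

```text
clock: 6.55
ee_pos: [660.2, 232.1, 217.3]
ee_rot: [0.098, 1.568, -0.098]
wrist_force: [-0.3, 0.6, -0.5]
width: 19.5
clock: 7.22
ee_pos: [660.4, 232.0, 216.7]
ee_rot: [0.098, 1.569, -0.098]
wrist_force: [-0.4, -1.1, -0.7]
width: 19.6
t 7.2167 tcp [660.4 232.  216.7] stand [117.3  -2.2 216.7] F [-0.3 -1.2 -0.7] w 19.6
```

View pics/s5.png

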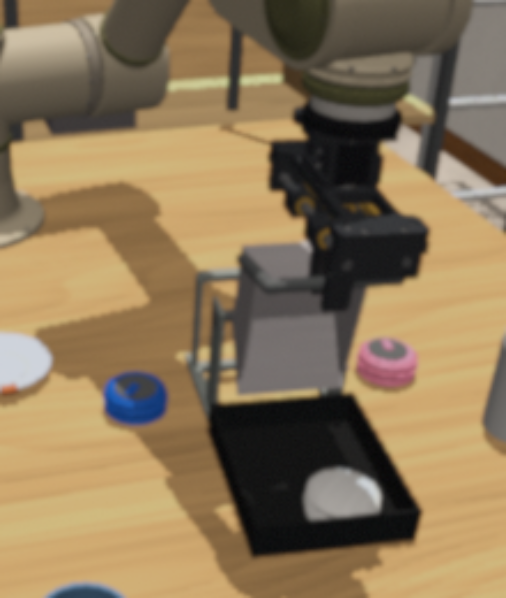

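The can is in the tray (crop about 342,495). Now I ease the skip back along the same arc, slowing toward the rest.

```bash
python3 -m inch '[{"ax":0,"ay":0,"az":0,"x":-0.5,"y":0,"z":-0.58,"jaw":0.22},{"ax":0,"ay":0,"az":0,"x":-0.61,"y":0,"z":-0.62,"jaw":0.22},{"ax":0,"ay":0,"az":0,"x":-0.57,"y":0,"z":-0.65,"jaw":0.22},{"ax":0,"ay":0,"az":0,"x":-0.54,"y":0,"z":-0.69,"jaw":0.22},{"ax":0,"ay":0,"az":0,"x":-0.5,"y":0,"z":-0.71,"jaw":0.22},{"ax":0,"ay":0,"az":0,"x":-0.45,"y":0,"z":-0.74,"jaw":0.22},{"ax":0,"ay":0,"az":0,"x":-0.41,"y":0,"z":-0.77,"jaw":0.22},{"ax":0,"ay":0,"az":0,"x":-0.36,"y":0,"z":-0.79,"jaw":0.22},{"ax":0,"ay":0,"az":0,"x":-0.32,"y":0,"z":-0.81,"jaw":0.22},{"ax":0,"ay":0,"az":0,"x":-0.27,"y":0,"z":-0.83,"jaw":0.22}]'; python3 -m inch '[{"ax":0,"ay":0,"az":0,"x":-0.22,"y":0,"z":-0.84,"jaw":0.22},{"ax":0,"ay":0,"az":0,"x":-0.17,"y":0,"z":-0.85,"jaw":0.22},{"ax":0,"ay":0,"az":0,"x":-0.12,"y":0,"z":-0.86,"jaw":0.22},{"ax":0,"ay":0,"az":0,"x":-0.07,"y":0,"z":-0.87,"jaw":0.22},{"ax":0,"ay":0,"az":0,"x":-0.02,"y":0,"z":-0.87,"jaw":0.22},{"ax":0,"ay":0,"az":0,"x":0.03,"y":0,"z":-0.87,"jaw":0.22},{"ax":0,"ay":0,"az":0,"x":0.08,"y":0,"z":-0.87,"jaw":0.22},{"ax":0,"ay":0,"az":0,"x":0.13,"y":0,"z":-0.86,"jaw":0.22},{"ax":0,"ay":0,"az":0,"x":0.18,"y":0,"z":-0.85,"jaw":0.22},{"ax":0,"ay":0,"az":0,"x":0.23,"y":0,"z":-0.84,"jaw":0.22}]'; python3 -c "
from h import *
st()"
```

```text
clock: 8.1
ee_pos: [587.9, 241.2, 262.2]
ee_rot: [0.098, 1.569, -0.098]
wrist_force: [1.8, -0.2, 0.5]
width: 19.5
clock: 8.93
ee_pos: [502.5, 251.8, 261.1]
ee_rot: [0.098, 1.57, -0.098]
wrist_force: [0.4, -0.0, 0.4]
width: 19.8
t 8.9333 tcp [502.5 251.8 261.1] stand [-41.8  -2.2 261.1] F [0.4 0.  0.4] w 19.8
```

```bash
python3 -m inch '[{"ax":0,"ay":0,"az":0,"x":0.14,"y":0,"z":-0.42,"jaw":0.22},{"ax":0,"ay":0,"az":0,"x":0.14,"y":0,"z":-0.41,"jaw":0.22},{"ax":0,"ay":0,"az":0,"x":0.16,"y":0,"z":-0.41,"jaw":0.22},{"ax":0,"ay":0,"az":0,"x":0.16,"y":0,"z":-0.4,"jaw":0.22},{"ax":0,"ay":0,"az":0,"x":0.18,"y":0,"z":-0.4,"jaw":0.22},{"ax":0,"ay":0,"az":0,"x":0.19,"y":0,"z":-0.39,"jaw":0.22},{"ax":0,"ay":0,"az":0,"x":0.2,"y":0,"z":-0.39,"jaw":0.22},{"ax":0,"ay":0,"az":0,"x":0.21,"y":0,"z":-0.38,"jaw":0.22},{"ax":0,"ay":0,"az":0,"x":0.23,"y":0,"z":-0.37,"jaw":0.22},{"ax":0,"ay":0,"az":0,"x":0.23,"y":0,"z":-0.37,"jaw":0.22}]'; python3 -m inch '[{"ax":0,"ay":0,"az":0,"x":0.25,"y":0,"z":-0.36,"jaw":0.22},{"ax":0,"ay":0,"az":0,"x":0.25,"y":0,"z":-0.35,"jaw":0.22},{"ax":0,"ay":0,"az":0,"x":0.27,"y":0,"z":-0.34,"jaw":0.22},{"ax":0,"ay":0,"az":0,"x":0.27,"y":0,"z":-0.34,"jaw":0.22},{"ax":0,"ay":0,"az":0,"x":0.29,"y":0,"z":-0.33,"jaw":0.22},{"ax":0,"ay":0,"az":0,"x":0.29,"y":0,"z":-0.32,"jaw":0.22},{"ax":0,"ay":0,"az":0,"x":0.31,"y":0,"z":-0.31,"jaw":0.22},{"ax":0,"ay":0,"az":0,"x":0.31,"y":0,"z":-0.3,"jaw":0.22},{"ax":0,"ay":0,"az":0,"x":0.32,"y":0,"z":-0.29,"jaw":0.22},{"ax":0,"ay":0,"az":0,"x":0.3,"y":0,"z":-0.29,"jaw":0.22}]'; python3 -c "
from h import *
st()"
```

```text
clock: 9.77
ee_pos: [464.4, 256.6, 242.8]
ee_rot: [0.098, 1.569, -0.098]
wrist_force: [-1.1, -0.1, -1.2]
width: 19.5
clock: 10.6
ee_pos: [432.7, 260.6, 214.3]
ee_rot: [0.098, 1.568, -0.098]
wrist_force: [0.0, -0.2, 0.6]
width: 19.6
t 10.6 tcp [432.7 260.6 214.3] stand [-112.2   -2.2  214.3] F [ 0.1 -0.2  0.6] w 19.6
```

Force is about zero, so the skip is probably on its rest. I open the jaws, lift clear and check.

```bash
python3 -m inch '[{"ax":0,"ay":0,"az":0,"x":0,"y":0,"z":-0.1,"jaw":0.22},{"ax":0,"ay":0,"az":0,"x":0,"y":0,"z":-0.1,"jaw":0.25},{"ax":0,"ay":0,"az":0,"x":0,"y":0,"z":0,"jaw":0.3},{"ax":0,"ay":0,"az":0,"x":0,"y":0,"z":0,"jaw":0.4},{"ax":0,"ay":0,"az":0,"x":0,"y":0,"z":0,"jaw":0.5},{"ax":0,"ay":0,"az":0,"x":0,"y":0,"z":0,"jaw":0.5}]'; python3 -m inch '[{"ax":0,"ay":0,"az":0,"x":-1,"y":0,"z":0,"jaw":0.5},{"ax":0,"ay":0,"az":0,"x":-1.5,"y":0,"z":0,"jaw":0.5},{"ax":0,"ay":0,"az":0,"x":-2,"y":0,"z":0,"jaw":0.5},{"ax":0,"ay":0,"az":0,"x":-2,"y":0,"z":0,"jaw":0.5},{"ax":0,"ay":0,"az":0,"x":-2,"y":0,"z":0,"jaw":0.5},{"ax":0,"ay":0,"az":0,"x":-2,"y":0,"z":0,"jaw":0.5},{"ax":0,"ay":0,"az":0,"x":-1.5,"y":0,"z":0,"jaw":0.5},{"ax":0,"ay":0,"az":0,"x":0,"y":0,"z":0,"jaw":0.5},{"ax":0,"ay":0,"az":0,"x":0,"y":0,"z":0,"jaw":0.5},{"ax":0,"ay":0,"az":0,"x":0,"y":0,"z":0,"jaw":0.5}]'; python3 -c "
from h import *
o,M,p,S=st();f=__import__('bench').r.grab_frame('scene')
import cv2;cv2.imwrite('pics/s6.png',f['pixels'][:,:,::-1])
"
```

```text
clock: 11.1
ee_pos: [430.9, 260.8, 214.6]
ee_rot: [0.098, 1.568, -0.098]
wrist_force: [-0.4, 0.8, 0.6]
width: 43.6
clock: 11.93
ee_pos: [430.5, 260.7, 333.6]
ee_rot: [0.098, 1.57, -0.099]
wrist_force: [0.3, 0.1, -0.8]
width: 44.2
t 11.9333 tcp [430.5 260.7 333.6] stand [-114.4   -2.3  333.6] F [ 0.3  0.2 -0.8] w 44.2
```

View pics/s6.png

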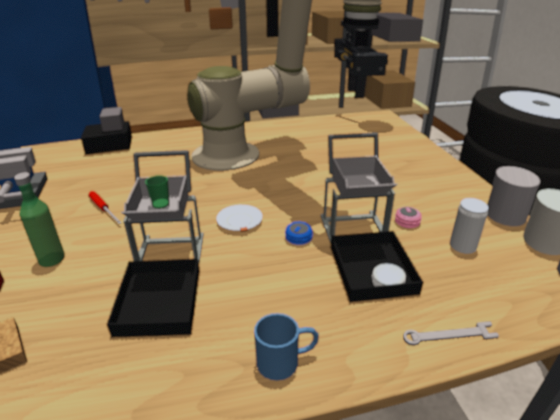

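The skip is upright, with its bar at (330–377,136) as at the start. The can is in the tray at (389,277), the jar skip is unchanged and the gripper is clear, so I hand in.

```bash
python3 -c "
from bench import r
print(r.finish_job())"
```

```text
the job is handed in; nothing more can be done
None
```

I tipped the skip with the crushed can in it (the one on the robot's left) by its handle bar, and the can dropped into its tray. I then eased the skip back onto its rest with the bar held loosely between the fingers, and handed the job in at about 12 s of the 48 s allowed.

- **Final picture:** the skip is upright with its bar where it started, the can is in the tray, and the jar skip looks unchanged. Nothing else looks moved, and the gripper is clear above the skip.
- **Forces:** the wrist force was about 3 N or less at every reading I took.
- **Return speed:** the fingers' own pace on the way back works out at about 0.4 rad/s below 0.6 rad, against the 2 rad/s limit. I did not measure the skip's own speed.
- **Disagreements:** the bar showed about 2.5 mm further forward in the wrist picture than my first fit, and I corrected for it before lowering the gripper. The first move was refused because rows need every value given; nothing moved.

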